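# Close up a chocolate display board with its front rail

### The arm

A 6-joint arm with a two-finger parallel gripper is mounted at the origin on a cart in front of the work surface, level with it; the furniture and walls round the work are solid. World frame = base frame: x ahead of the robot, y to its left, z up, the work surface at z = 0. Lengths are in mm, angles in degrees, forces in N, time in s.
With the tool pointing down it reaches from about 300 to 850 mm from the base axis. Payload 4.2 kg.
Tool frame: the origin (TCP) lies between the finger pads; the fingertips stand 25 mm ahead of it and the grasp point (between the pads) lies 6 mm ahead of it; x points along the fingers, y is the direction in which the jaws open and shut, and the axes are right-handed (so a half turn about x gives the same grasp; the last joint's range is limited). The gripper opens to 91 mm and grips with 3 to 60 N. Pads are 32 mm wide; open, the fingers measure 118 mm over their backs; the gripper's body (76 mm by 178 mm) begins 60 mm behind the grasp point.
Start: joints at [70.989, 18.312, 89.639, -0, 72.044, -1.146], TCP at [176.396, 547.289, 238.976] pointing down, gripper open.
Joint ranges: [-177.97, 177.97], [-48.28, 115.42], [12.27, 149.76], [-77.06, 257.06], [2.81, 150.46], [-146.56, 146.56]. Speed limits (degrees/s): [147.25, 147.25, 180, 180, 180, 180].

### API

Orientations are given as [roll, pitch, yaw] about the fixed x, y, z axes, in that order (R = Rz(yaw) Ry(pitch) Rx(roll)).
In Python, from workcell import env gives the robot as it stands.
- The arm moves only by the tool jog_arm, never from a script. Its argument "plan" is one flat list of numbers, 4 for each row, row after row: the shift along the tool's x, y, z in cm, then the turn about the tool's x in units of 6 degrees (1.0 is 6 degrees). In form: [tx, ty, tz, turn, tx, ty, tz, turn, ...]. A call has 1 to 12 rows; each row shifts and turns the commanded pose from where the row before left it, along the tool's axes as they then stand; what a row does not reach is not made up. A row lasts 1/12 s, in which the tool goes at most 41.7 mm and 7.16 degrees, less where a joint would pass 70% of its speed; a pose out of reach is approached as far as the arm can. A call with a gripper value outside its range is refused whole. "claw" is the finger opening in cm, from 0 to 9.12, set as the call begins (left out, the last holds). The fingers move at their own pace and stop on an object; "newtons" is the grip in N (left out, the last holds). Time passes only in rows, so rows that do not move let the fingers close. It gives the time, the measured TCP pose, the force and the opening at its end, in the units of the state.
- env.state(): the state, without advancing time (a new reading comes with each control period).
- env.grab_frame(name): name is "scene" or "top" or "wrist"; returns the picture (420x560x3 uint8, red, green, blue); there is no depth.
- env.calibration(name): a dict with "vertical_fov" (degrees; the focal length in pixels is half the picture's height over the tangent of half this angle, whatever the lens; pixels are square), "cx", "cy" (the principal point, pixels), "origin" and "orientation" of the camera in the world; the wrist camera has in their place "T_tool_cam" (4x4, takes a point from camera to tool coordinates, whose origin is the TCP and whose axes are the tool frame's). Camera axes: x right, y down, z forward; pixel columns grow to the right and rows downward; lengths in mm; the calibration is good to about 2 mm. A picture is of the moment at which its call begins: read the wrist's pose just before it. calibration takes no time and is no camera call.
- env.job_done(): hands the job in, once; it reports no verdict.
The state is a dict: "time_s": time; "qpos": joint angles; "qvel": joint speeds; "effort": joint torques, N m; "ee_pos": TCP position; "ee_rot": TCP orientation; "force": force on the tool from outside, world axes, zero at the start; "torque": the same for the moment, N m; "gripper_width": finger opening in mm.
Only numpy, scipy, OpenCV 4.12 (cv2) and the standard library are available. Lean on these libraries where they do the work, as an engineer would, in place of code of your own. Each camera call takes 0.05 s, during which the arm holds its last target.

### The job

Take the display board's loose front rail by its tab and use it as a straightedge: from behind the ragged row of four chocolate squares on the ledge, push them all together into the bin, against the row already there and the heavy steel bar behind it, until the rail itself is home between the side walls, and press it lightly but surely onto both shoulders. Go gently by feel, for chocolate cracks and the rail must not be forced; touch the squares only with the rail and leave the other things alone. Then let go of the rail and leave it standing there as the front of the bin.

Things in the scene. Friction and masses are not known exactly. Their poses are not given: they have to be found in the camera images.
- board: Wooden display board, fixed, 226 mm long (its x), 200 mm wide (y), 8 mm thick. Origin: counter level, centre line, in the plane of the two stop shoulders; +x is the way rows are pushed in, z up. From x = -118 to -20 mm it is a bare ledge; behind that a bin whose walls stand 18 mm over the board, side walls' inner faces at y = +-84 mm, back wall's face at x = 97 mm.
- bin: The fixed walls of the bin on the board, with the two shoulders; same origin and axes as the board. Wood, rigid but glued: about 5 N of pressure from the rail is plenty, above 12 N is forcing it.
- mouth (a point): Middle of the bin's mouth on the board's top (board frame x = -20, y = 0, z = 8 mm; same axes). From here to x = 0 the side walls are cut back to inner faces at y = +-92 mm, the first 8 mm flaring out by 4 mm a side; at x = 0 this recess ends in a shoulder on each wall (inner corner eased by 3 mm), on which the front rail stops.
- seat (a point): Where the rail's origin is when fully home (board frame x = -10, y = 0, z = 8 mm): the rail then stands on the board between the side walls, its inner face on both shoulders, its outer face flush with the wall ends.
- steel_bar: Confectioner's square-edged steel bar, 16 mm thick (its x), 164 mm long (y), 24 mm high, standing loose across the bin behind the row already there, as the movable back of the rows. Its weight is not known well (0.24 to 0.64 kg), so the rows drag with anything from 4 to 14 N while it is pushed along; the shoulders then stop the rail hard. Origin: centre of the underside.
- rail: The board's loose front rail: straight wooden bar, some 0.16 kg, 20 mm thick (its x), 181 mm long (y), 20 mm high, with an upright ticket tab in the middle to grip it by: 14 mm thick (x), 66 mm long (y), reaching from 20 to 54 mm over the underside. Origin: centre of the underside. The same when turned half round. Stands on the counter to the right of the board at the start.
- new_1: Paper-wrapped chocolate square, 38 x 38 x 12 mm, 25 g, lying flat on the board's ledge: the first from the board's +y side in the ragged row to be pushed in. Origin: centre of its underside. It would crack above some 16 N.
- new_2: Paper-wrapped chocolate square, 38 x 38 x 12 mm, 25 g, lying flat on the board's ledge: the second from the board's +y side in the ragged row to be pushed in. Origin: centre of its underside. It would crack above some 16 N.
- new_3: Paper-wrapped chocolate square, 38 x 38 x 12 mm, 25 g, lying flat on the board's ledge: the third from the board's +y side in the ragged row to be pushed in. Origin: centre of its underside. It would crack above some 16 N.
- new_4: Paper-wrapped chocolate square, 38 x 38 x 12 mm, 25 g, lying flat on the board's ledge: the fourth from the board's +y side in the ragged row to be pushed in. Origin: centre of its underside. It would crack above some 16 N.
- old_1: The same kind of chocolate square, already in the bin in front of the steel bar: the first from the board's +y side. Origin: centre of its underside.
- old_2: The same kind of chocolate square, already in the bin in front of the steel bar: the second from the board's +y side. Origin: centre of its underside.
- old_3: The same kind of chocolate square, already in the bin in front of the steel bar: the third from the board's +y side. Origin: centre of its underside.
- old_4: The same kind of chocolate square, already in the bin in front of the steel bar: the fourth from the board's +y side. Origin: centre of its underside.
- sticker_roll: Roll of paper seals lying flat, 69 mm across, 26 mm high, loose, in front of the chest; origin at the centre of its underside. To be left alone.
- ribbon_sage: Ribbon spool lying flat, 62 x 68 x 30 mm, loose, behind the rail's place; origin at its underside. To be left alone.
- bean_jar: Jar of cocoa beans with a wooden stopper, 63 mm across, 85 mm high, loose, to the left of the board; origin at the centre of its underside. To be left alone.
Not all that is in view belongs to the job. What is shaped like the old_2 but yellow is not meant.

How it is judged (in metres and radians):
On the way, in this order (a step that is already met when the one before it is completed fails the run):
1. the rail is held and stands over the board's ledge behind all four squares (contact force between rail and the fingers above 2 N and z of rail in the frame of board below 0.018 m and x of rail in the frame of board between -0.135 and -0.07 m and y of rail in the frame of board between -0.03 and 0.03 m and angle between the x axis of rail and the x axis of board, either way round below 0.25 rad), for 0.1 s.
2. the held rail drives the rows and the steel bar behind them begins to slide (contact force between rail and the fingers above 2 N and x of steel_bar in the frame of board above 0.073 m and x of each of new_1, new_2, new_3, new_4 in the frame of board above -0.012 m), for 0.05 s.
3. the held rail is pressed home on the shoulders with at least 3 N (contact force between rail and the fingers above 2 N and contact force between rail and bin above 3 N and x of rail in the frame of board above -0.0115 m), for 0.1 s.
At the end, for the whole second after the job is handed in: the rail stands on the board, upright, with its inner face within 1.5 mm of the shoulders, within 3 mm of the middle and square to within 0.012 rad; the new row lies flat directly behind it within 3 mm and the old row behind that within 5 mm; the rail is let go and at rest (x of rail in the frame of board between -0.0115 and -0.0085 m and y of rail in the frame of board between -0.003 and 0.003 m and z of rail in the frame of board below 0.0095 m and angle between the x axis of rail and the x axis of board, either way round below 0.012 rad and angle between rail's own z axis and vertical below 0.04 rad and x of new_1 in the frame of board between 0.0165 and 0.0225 m and angle between each of new_1, new_2, new_3, new_4, old_1, old_2, old_3, old_4's own z axis and vertical below 0.06 rad and z of each of new_1, new_2, new_3, new_4, old_1, old_2, old_3, old_4 in the frame of board below 0.011 m and x of new_2 in the frame of board between 0.0165 and 0.0225 m and x of new_3 in the frame of board between 0.0165 and 0.0225 m and x of new_4 in the frame of board between 0.0165 and 0.0225 m and x of old_1 in the frame of board between 0.0535 and 0.0625 m and x of old_2 in the frame of board between 0.0535 and 0.0625 m and x of old_3 in the frame of board between 0.0535 and 0.0625 m and x of old_4 in the frame of board between 0.0535 and 0.0625 m and linear speed of rail below 0.005 m/s); the robot touches nothing.
It fails at once if a square is pressed by the rail with more than 16 N (contact force between rail and new_1 above 16 N or contact force between rail and new_2 above 16 N or contact force between rail and new_3 above 16 N or contact force between rail and new_4 above 16 N).
It fails at once if the rail is forced against the bin's walls or shoulders with more than 12 N (contact force between rail and bin above 12 N).
It fails at once if a square is touched by the fingers (contact force between the fingers and new_1 above 0.5 N or contact force between the fingers and new_2 above 0.5 N or contact force between the fingers and new_3 above 0.5 N or contact force between the fingers and new_4 above 0.5 N or contact force between the fingers and old_1 above 0.5 N or contact force between the fingers and old_2 above 0.5 N or contact force between the fingers and old_3 above 0.5 N or contact force between the fingers and old_4 above 0.5 N).
It fails at once if a bystander is moved by more than 10 mm (distance of any of sticker_roll, ribbon_sage, bean_jar from where it was at the start of the episode above 0.01 m).
It also fails if it takes over 58 s, if anything falls off the work surface, if the arm or the gripper's body presses on something with over 40 N, if the wrist force passes 120 N, or if a joint passes its speed limit or range.

## Working session

There is one attempt and no reset: what is moved stays moved. The work goes in short steps, Python scripts to look and compute and a tool call to move; the robot and the scene stay as the last step left them, time stands still between calls to the robot, and variables do not carry over. Pictures are saved under pics/ and viewed, and the job is handed in when it is done.

Besides the shell and the picture viewer there is one more tool, called after "Call:" in YAML: its name, and indented under it one key for each argument. jog_arm: Moves the arm, as the interface text tells. Its arguments: {"type":"object","properties":{"plan":{"type":"array"},"claw":{"type":"number"},"newtons":{"type":"number"}},"required":["plan"]}

```bash
mkdir -p pics; python3 - <<'E'
from workcell import env
import cv2
print(env.state())
for n in ("scene","top","wrist"):
    print(n,env.calibration(n))
for n in ("scene","top"):
    im=env.grab_frame(n); cv2.imwrite(f"pics/{n}0.png",im[:,:,::-1])
E
```

```text
{'time_s': 0.0, 'qpos': array([ 7.09900632e+01,  1.83501370e+01,  8.97085182e+01, -1.06501702e-03,
        7.20427431e+01, -1.14529748e+00]), 'qvel': array([ 0.07924534,  0.14336984, -0.01902177,  0.05676922, -0.08231104,
       -0.00685216]), 'effort': array([-2.04938013e-03, -4.12467742e+01, -2.31966573e+01,  7.28021446e-02,
        4.57935117e-02, -1.47830319e-04]), 'ee_pos': array([176.23592032, 546.82628173, 238.12100646]), 'ee_rot': array([ -90.57316623,   89.89859659, -108.43747628]), 'force': array([ 0.27838286, -0.12532807, -0.19054905]), 'torque': array([ 0.01157814, -0.02790995, -0.04848383]), 'gripper_width': 90.93214707872069}
scene {'vertical_fov': 49.70985482466744, 'cx': 276.7199350662255, 'cy': 208.5159095074683, 'origin': array([ 97.98975514, 914.35701119, 883.9319359 ]), 'orientation': array([-140.07850987,    1.08845146, -147.37483385])}
top {'vertical_fov': 46.3689614240706, 'cx': 279.3318921169767, 'cy': 212.88474446556592, 'origin': array([ 413.67327692,  319.38921733, 1116.44952102]), 'orientation': array([-174.84046745,    0.41329064,  -91.63345321])}
wrist {'vertical_fov': 62.19696058808259, 'cx': 277.64102701893654, 'cy': 208.7527185061892, 'T_tool_cam': array([[-1.08126663e-03, -2.65523810e-01,  9.64103696e-01,
        -1.46146053e+02],
       [ 9.99999407e-01, -4.08710598e-04,  1.00896158e-03,
         1.01906604e+00],
       [ 1.26136074e-04,  9.64104216e-01,  2.65524095e-01,
        -7.55752744e+01],
       [ 0.00000000e+00,  0.00000000e+00,  0.00000000e+00,
         1.00000000e+00]])}
```

View pics/scene0.png

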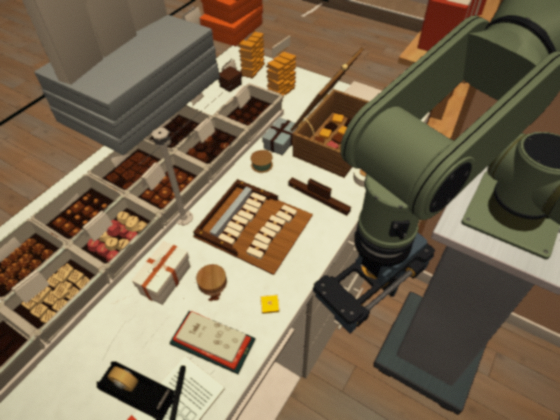

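View pics/top0.png

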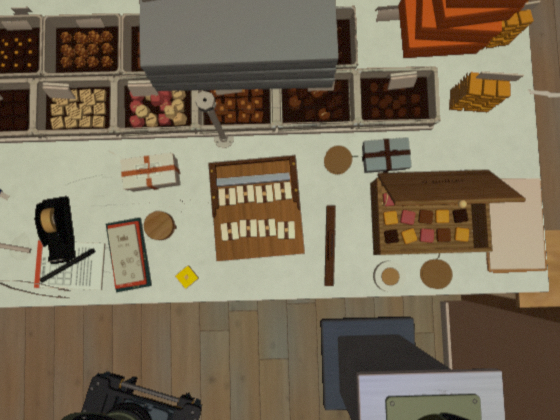

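```bash
cat > h.py <<'E'
import numpy as np, cv2
from scipy.spatial.transform import Rotation as R
def cam(c,T=None):
    f=210/np.tan(np.radians(c["vertical_fov"]/2))
    if T is None: M=R.from_euler('xyz',c["orientation"],degrees=True).as_matrix(); o=np.array(c["origin"])
    else: M=T[:3,:3]; o=T[:3,3]
    return f,c["cx"],c["cy"],M,o
def ray(C,px,z):
    f,cx,cy,M,o=C; px=np.atleast_2d(np.asarray(px,float))
    d=np.c_[(px[:,0]-cx)/f,(px[:,1]-cy)/f,np.ones(len(px))]@M.T
    s=(z-o[2])/d[:,2]; return o+d*s[:,None]
def proj(C,P):
    f,cx,cy,M,o=C; q=(np.atleast_2d(P)-o)@M
    return np.c_[q[:,0]/q[:,2]*f+cx,q[:,1]/q[:,2]*f+cy]
def toolT(s):
    T=np.eye(4); T[:3,:3]=R.from_euler('xyz',s["ee_rot"],degrees=True).as_matrix(); T[:3,3]=s["ee_pos"]; return T
E
python3 - <<'E'
import cv2
im=cv2.imread('pics/top0.png')
c=im[140:300,200:350]; cv2.imwrite('pics/top0c.png',cv2.resize(c,None,fx=5,fy=5,interpolation=cv2.INTER_CUBIC)[:600*2][:, :])
c=cv2.resize(im[145:265,200:350],None,fx=5,fy=5,interpolation=cv2.INTER_CUBIC);cv2.imwrite('pics/top0d.png',c)
c=cv2.resize(cv2.imread('pics/scene0.png')[165:285,190:360],None,fx=4.6,fy=4.6,interpolation=cv2.INTER_CUBIC);cv2.imwrite('pics/scene0d.png',c)
E
```

```text
(no output)
```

View pics/top0d.png

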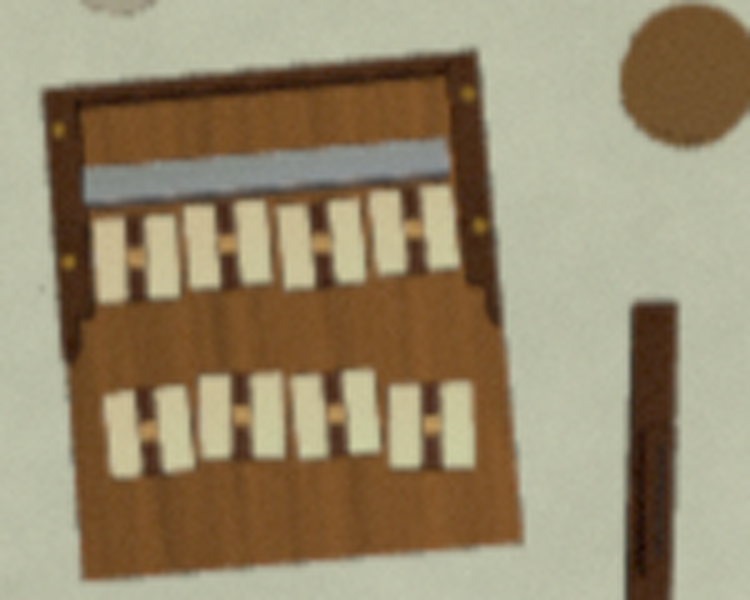

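View pics/scene0d.png

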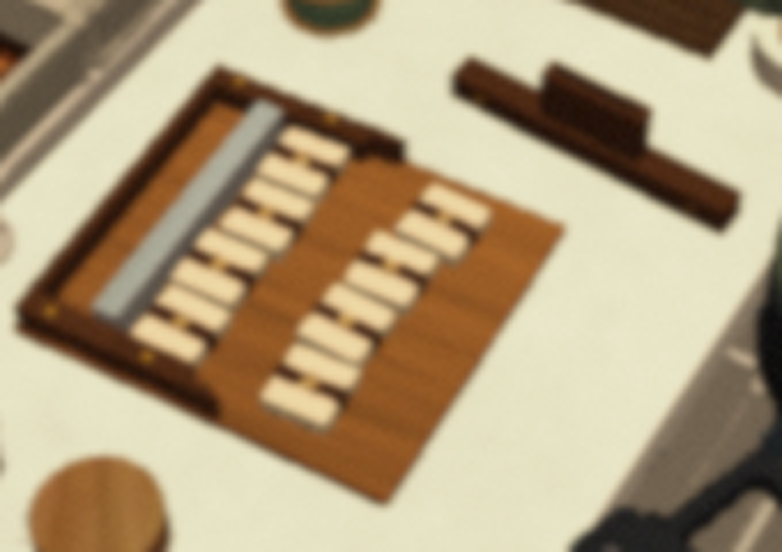

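```bash
python3 - <<'E'
from workcell import env
from h import *
C=cam(env.calibration("top"))
q=lambda x,y:(200+x/5-.4,145+y/5-.4)
print("front corners z8",ray(C,[q(82,578),q(523,543)],8))
print("back corners z26",ray(C,[q(44,90),q(476,50)],26))
im=cv2.imread('pics/top0.png'); hsv=cv2.cvtColor(im,cv2.COLOR_BGR2HSV)
m=((hsv[:,:,2]<110)).astype(np.uint8); m[:, :318]=0; m[:,345:]=0; m[:200]=0; m[292:]=0
n,l,st,ce=cv2.connectedComponentsWithStats(m); k=1+np.argmax(st[1:,4]); print(st[k])
r=cv2.minAreaRect(np.argwhere(l==k)[:,::-1].astype(np.float32)); print(r); b=cv2.boxPoints(r)
print("rail z20",ray(C,b,20).round(1)); print(ray(C,[r[0]],20))
S=cam(env.calibration("scene")); print(S[4])
q2=lambda x,y:(190+x/4.6-.4,165+y/4.6-.4)
print("scene board front-left/right",ray(S,[q2(385,503),q2(565,229)],8))
print("tab top corners(z54)",ray(S,[q2(552,64),q2(648,108),q2(640,125)],54))
E
```

```text
front corners z8 [[411.149539   470.16688232   8.        ]
 [421.18266016 271.13908866   8.        ]]
back corners z26 [[630.85908176 481.17455516  26.        ]
 [643.31737387 285.78748281  26.        ]]
[324 205  11  81 730]
((329.42803955078125, 245.0220947265625), (9.235477447509766, 80.1439437866211), 1.3639276027679443)
rail z20 [[349.8 230.5  20. ]
 [527.9 219.7  20. ]
 [526.8 199.   20. ]
 [348.7 210.1  20. ]]
[[437.66445546 214.83285465  20.        ]]
[ 97.98975514 914.35701119 883.9319359 ]
scene board front-left/right [[410.35881107 471.54411692   8.        ]
 [421.38396087 275.22916501   8.        ]]
tab top corners(z54) [[468.37499933 211.13286246  54.        ]
 [408.15341126 212.43830373  54.        ]
 [405.94383977 225.52214366  54.        ]]
```

```bash
cat >> h.py <<'E'
def go(s,P,ydir):
    """tool-frame shift (cm) and turn (6deg units) to TCP P with tool y along ydir (deg), tool down"""
    T=toolT(s); M=T[:3,:3]
    d=M.T@(np.array(P,float)-T[:3,3])/10
    a=np.radians(ydir); v=M.T@np.array([np.cos(a),np.sin(a),0])
    t=np.degrees(np.arctan2(v[2],v[1])); t=(t+180)%360-180; t2=(t+360)%360-180
    print("axes x",M[:,0].round(3),"y",M[:,1].round(3),"z",M[:,2].round(3))
    print("shift cm",d.round(3),"turn units",round(t/6,3),"or",round(t2/6,3),"q6",s["qpos"][5].round(1))
E
python3 - <<'E'
from workcell import env
from h import *
go(env.state(),[438,215,240],86.5)
E
```

```text
axes x [-0.001 -0.002 -1.   ] y [ 0.307  0.952 -0.002] z [ 0.952 -0.307 -0.   ]
shift cm [ -0.142 -23.559  35.093] turn units -2.394 or 27.606 q6 -1.1
```

Call:
jog_arm:
  plan: [0, -2.14, 3.19, 0, 0, -2.14, 3.19, 0, 0, -2.14, 3.19, 0, 0, -2.14, 3.19, 0, 0, -2.14, 3.19, 0, 0, -2.14, 3.19, 0, 0, -2.14, 3.19, 0, 0, -2.14, 3.19, 0, 0, -2.14, 3.19, 0, 0, -2.14, 3.19, 0, 0, -2.14, 3.19, 0, 0, 0, 0, -1.0]

```text
time_s: 1.1
ee_pos: [441.5, 210.9, 238.6]
ee_rot: [-43.3, 89.8, -55.4]
force: [-0.9, 1.2, -1.2]
gripper_width: 91.0
```

Call:
jog_arm:
  plan: [0, 0, 0, -1.0, 0, 0, 0, -0.4, 0, 0, 0, 0, 0, 0, 0, 0]

```text
time_s: 1.43
ee_pos: [438.0, 215.4, 238.6]
ee_rot: [-160.3, 90.0, -163.8]
force: [0.1, -0.3, -0.6]
gripper_width: 91.3
```

```bash
python3 - <<'E'
from workcell import env
from h import *
s=env.state(); im=env.grab_frame("wrist"); cv2.imwrite("pics/w1.png",im[:,:,::-1])
np.save("w1.npy",toolT(s)); print(s["ee_pos"],s["ee_rot"],s["time_s"])
go(s,[438,215,240],86.5)
E
```

```text
[437.99895394 215.44677157 238.64591439] [-160.29596322   89.9617237  -163.84471294] 1.4333
axes x [-0.001 -0.    -1.   ] y [ 0.062  0.998 -0.   ] z [ 0.998 -0.062 -0.001]
shift cm [-0.135 -0.045  0.003] turn units -0.008 or 29.992 q6 -61.6
```

View pics/w1.png

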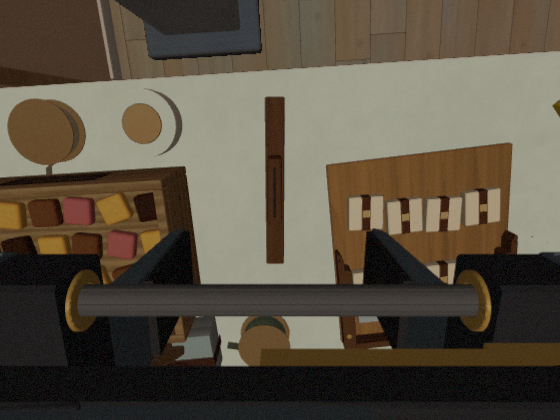

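```bash
python3 - <<'E'
from workcell import env
from h import *
c=env.calibration("wrist"); C=cam(c,np.load("w1.npy")@c["T_tool_cam"])
im=cv2.imread('pics/w1.png'); hsv=cv2.cvtColor(im,cv2.COLOR_BGR2HSV)
m=(hsv[:,:,2]<140).astype(np.uint8); m[:,:230]=0;m[:,310:]=0;m[:90]=0;m[275:]=0
n,l,st,ce=cv2.connectedComponentsWithStats(m); k=1+np.argmax(st[1:,4]); print(st[k])
# rail edges per row
L=[];Rr=[]
for r in range(102,260,2):
    xs=np.where(l[r]==k)[0]; L.append((xs.min(),r)); Rr.append((xs.max()+1,r))
L=np.array(L);Rr=np.array(Rr)
sel=(L[:,1]<145)|(L[:,1]>228)
for n,e in(("L",L[sel]),("R",Rr[sel])):
    P=ray(C,e,20); p=np.polyfit(P[:,0],P[:,1],1); print(n,"y at 438:",np.polyval(p,438),"slope deg",np.degrees(np.arctan(p[0])))
v=np.where((l==k).any(1))[0]; print(v.min(),v.max()); print(ray(C,[(275,v.min()),(275,v.max()+1)],20))
cv2.imwrite('pics/w1c.png',cv2.resize(im[85:275,235:320],None,fx=3.1,fy=3.1,interpolation=cv2.INTER_CUBIC))
cv2.imwrite('pics/w1d.png',cv2.resize(im[130:355,320:560],None,fx=2.6,fy=2.6,interpolation=cv2.INTER_CUBIC))
E
```

```text
[ 264   96   21  168 3275]
L y at 438: 203.7318637778888 slope deg -3.3982137572718947
R y at 438: 224.2429656505713 slope deg -3.7074082417557888
96 263
[[346.52840176 219.96603798  20.        ]
 [527.9739914  208.32404089  20.        ]]
```

View pics/w1c.png

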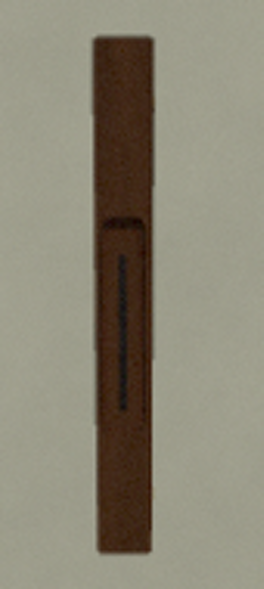

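View pics/w1d.png

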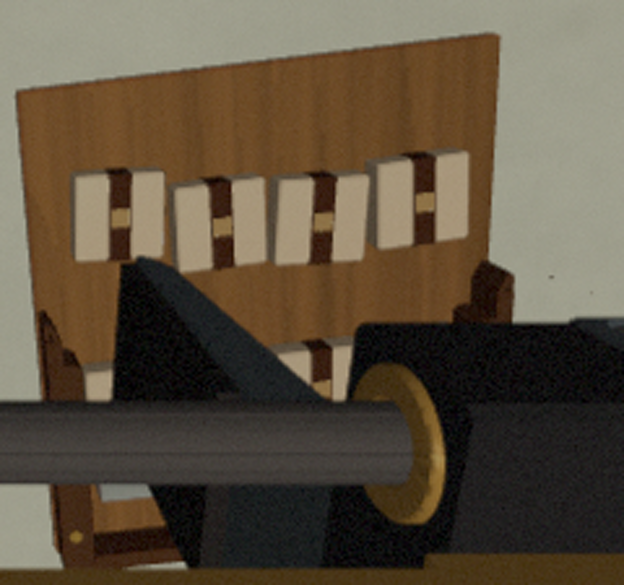

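```bash
python3 - <<'E'
from workcell import env
from h import *
c=env.calibration("wrist"); C=cam(c,np.load("w1.npy")@c["T_tool_cam"])
P=ray(C,[(320+17/2.6,130+92/2.6),(320+498/2.6,130+35/2.6)],8); print(P); d=P[1]-P[0]; print(np.linalg.norm(d),np.degrees(np.arctan2(-d[0],d[1])))
go(env.state(),[437.5,214,49],86.45)
E
```

```text
[[421.03491038 271.16828052   8.        ]
 [409.82343921 468.98552146   8.        ]]
198.13469634781015 3.2438199104058136
axes x [-0. -0. -1.] y [ 0.061  0.998 -0.   ] z [ 0.998 -0.061 -0.   ]
shift cm [18.975 -0.16  -0.03 ] turn units 0.005 or -29.995 q6 -61.6
```

Call:
jog_arm:
  plan: [2.5, -0.16, 0, 0, 2.5, 0, 0, 0, 2.5, 0, 0, 0, 2.5, 0, 0, 0, 2.5, 0, 0, 0, 2.5, 0, 0, 0, 1.5, 0, 0, 0, 1.0, 0, 0, 0, 0.8, 0, 0, 0, 0.6, 0, 0, 0, 0, 0, 0, 0, 0, 0, 0, 0]
  claw: 5.0
  newtons: 30

```text
time_s: 2.48
ee_pos: [438.2, 214.2, 50.1]
ee_rot: [34.4, 90.0, 30.9]
force: [0.7, 0.2, -0.6]
gripper_width: 50.0
```

Call:
jog_arm:
  plan: [0, 0, 0, 0, 0, 0, 0, 0, 0, 0, 0, 0, 0, 0, 0, 0, 0, 0, 0, 0, 0, 0, 0, 0]

```text
time_s: 2.98
ee_pos: [438.1, 214.0, 50.1]
ee_rot: [35.5, 90.0, 32.0]
force: [0.4, 0.3, 0.1]
gripper_width: 50.0
```

```bash
python3 - <<'E'
from workcell import env
from h import *
s=env.state(); im=env.grab_frame("wrist"); cv2.imwrite("pics/w2.png",im[:,:,::-1])
np.save("w2.npy",toolT(s)); print(s)
go(s,[437.5,214,49],86.45)
E
```

```text
{'time_s': 2.9833, 'qpos': array([ 2.46820430e+01,  2.24983821e+01,  1.15395978e+02,  4.13627360e-03,
        4.20840376e+01, -6.18562260e+01]), 'qvel': array([ 0.10741709, -0.0433587 ,  0.0413095 ,  0.00269896, -0.09779984,
        0.01856841]), 'effort': array([ 1.65243033e-03, -3.75022388e+01, -1.55378902e+01,  3.33486067e-03,
        8.29808554e-02,  1.80719876e-04]), 'ee_pos': array([438.13125345, 214.02435409,  50.12332826]), 'ee_rot': array([35.45961073, 89.97822054, 31.99481042]), 'force': array([0.40498283, 0.25657983, 0.11980313]), 'torque': array([-0.04300269, -0.04803343,  0.02867777]), 'gripper_width': 50.04572428132154}
axes x [ 0.  0. -1.] y [0.06  0.998 0.   ] z [ 0.998 -0.06   0.   ]
shift cm [ 0.112 -0.006 -0.063] turn units 0.014 or -29.986 q6 -61.9
```

View pics/w2.png

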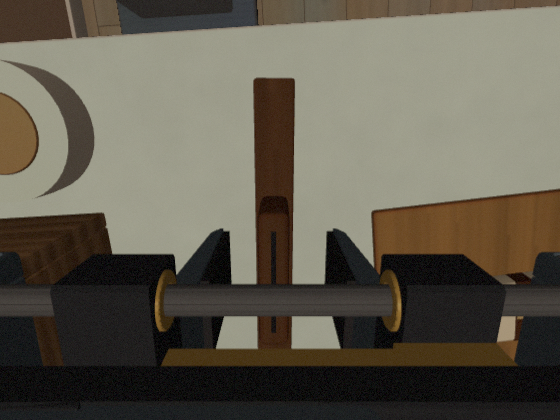

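Call:
jog_arm:
  plan: [0.1, 0, 0, 0, 0, 0, 0, 0, 0, 0, 0, 0, 0, 0, 0, 0, 0, 0, 0, 0, 0, 0, 0, 0, 0, 0, 0, 0, 0, 0, 0, 0, 0, 0, 0, 0]
  claw: 0.8
  newtons: 35

```text
time_s: 3.78
ee_pos: [438.0, 213.9, 48.9]
ee_rot: [-128.6, 90.0, -132.0]
force: [0.7, -1.8, 1.1]
gripper_width: 13.9
```

Call:
jog_arm:
  plan: [-0.5, 0, 0, 0, -1.0, 0, 0, 0, -1.5, 0, 0, 0, -1.5, 0, 0, 0, -1.0, 0, 0, 0, 0, 0, 0, 0]

```text
time_s: 4.28
ee_pos: [439.3, 214.7, 106.0]
ee_rot: [31.6, 89.7, 28.2]
force: [0.5, -0.3, -1.9]
gripper_width: 13.8
```

```bash
python3 - <<'E'
from workcell import env
from h import *
s=env.state(); im=env.grab_frame("wrist"); cv2.imwrite("pics/w3.png",im[:,:,::-1])
np.save("w3.npy",toolT(s)); print(s["ee_pos"],s["gripper_width"],s["force"],s["torque"])
b=np.radians(3.0); O=np.array([411.1+421.1,470-0.5+271.2])/2; ex=np.array([np.cos(b),np.sin(b)]); o=O+118*ex
print("board origin est",o)
p=o-108*ex; go(s,[p[0],p[1],104],3.0)
E
```

```text
[439.32614934 214.71643658 106.03164453] 13.792717902873902 [ 0.48691305 -0.32696372 -1.94915276] [-0.05068736  0.0305575  -0.00849241]
board origin est [533.9382851  376.52564284]
axes x [ 0.004  0.002 -1.   ] y [0.061 0.998 0.002] z [ 0.998 -0.061  0.004]
shift cm [ 0.232 15.506 -2.268] turn units 13.922 or -16.078 q6 -61.9
```

View pics/w3.png

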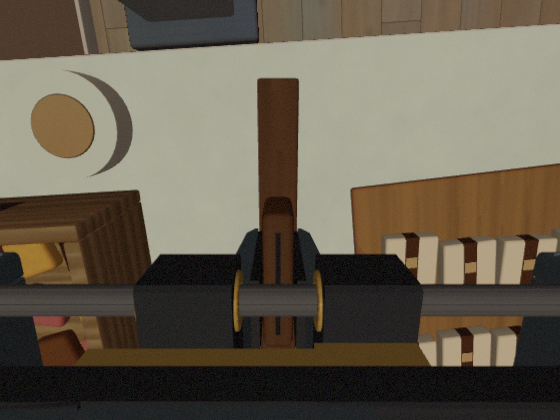

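Call:
jog_arm:
  plan: [0, 0.8, -0.1, 0, 0, 1.6, -0.2, 0, 0, 2.0, -0.3, 0, 0, 2.2, -0.35, 0, 0, 2.2, -0.35, 0, 0, 2.2, -0.35, 0, 0, 2.0, -0.3, 0, 0, 1.6, -0.2, 0, 0, 0.9, -0.12, 0, 0, 0, 0, 0.5, 0, 0, 0, 0.8, 0, 0, 0, 0.8]

```text
time_s: 5.33
ee_pos: [424.3, 370.0, 103.2]
ee_rot: [-118.4, 89.9, -134.7]
force: [-0.3, 0.1, -1.8]
gripper_width: 13.8
```

Call:
jog_arm:
  plan: [0, 0, 0, 1, 0, 0, 0, 1, 0, 0, 0, 1, 0, 0, 0, 1, 0, 0, 0, 1, 0, 0, 0, 1, 0, 0, 0, 1, 0, 0, 0, 1, 0, 0, 0, 1, 0, 0, 0, 1, 0, 0, 0, 0.8, 0, 0, 0, 0.6]

```text
time_s: 6.33
ee_pos: [424.5, 369.6, 103.4]
ee_rot: [-48.8, 89.9, -133.5]
force: [0.9, -0.3, -2.1]
gripper_width: 13.7
```

Call:
jog_arm:
  plan: [0, 0, 0, 0.42, 0, 0, 0, 0, 0, 0, 0, 0]

```text
time_s: 6.58
ee_pos: [424.6, 369.8, 103.5]
ee_rot: [-48.2, 89.9, -135.1]
force: [-0.8, -0.4, -1.1]
gripper_width: 13.8
```

```bash
python3 - <<'E'
from workcell import env
from h import *
s=env.state(); T=toolT(s)
for n in ("wrist","top","scene"):
    im=env.grab_frame(n); cv2.imwrite(f"pics/{n}4.png",im[:,:,::-1])
np.save("w4.npy",T); print(s["ee_pos"],s["gripper_width"],s["force"],s["torque"],s["time_s"])
go(s,[426,371,104],3.0)
t=cv2.imread("pics/top4.png"); cv2.imwrite("pics/top4c.png",cv2.resize(t[145:295,190:340],None,fx=4,fy=4,interpolation=cv2.INTER_CUBIC))
E
```

```text
[424.61144357 369.75970297 103.53407589] 13.824008948754738 [-0.79450343 -0.37425659 -1.13169934] [-0.06874205  0.0088023   0.0103014 ] 6.5833
axes x [-0.001 -0.001 -1.   ] y [ 0.999  0.054 -0.001] z [ 0.054 -0.999  0.001]
shift cm [-0.047  0.145 -0.116] turn units 0.012 or -29.988 q6 36.8
```

View pics/wrist4.png

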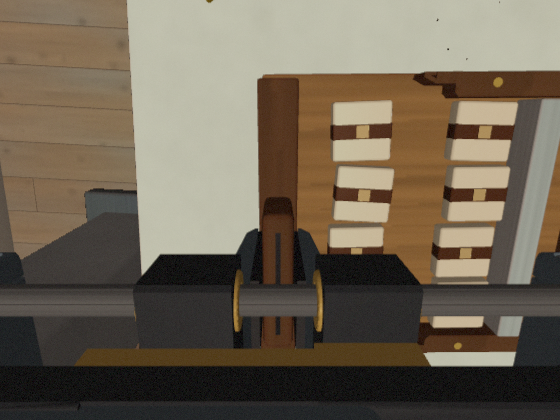

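View pics/top4c.png

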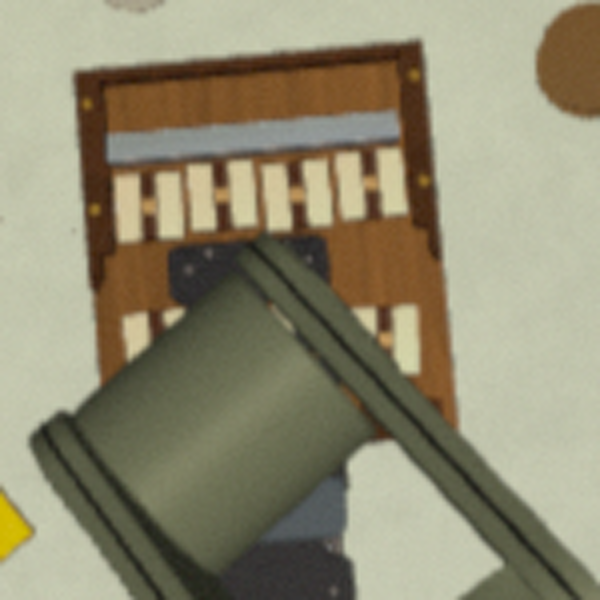

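View pics/scene4.png

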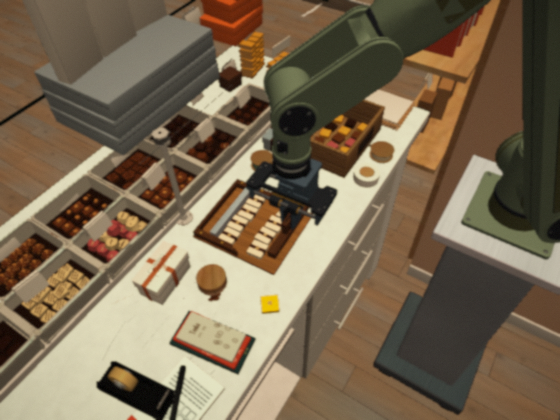

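```bash
python3 - <<'E'
import cv2
t=cv2.imread("pics/wrist4.png"); cv2.imwrite("pics/w4a.png",cv2.resize(t[60:200,240:400],None,fx=4.5,fy=4.2,interpolation=cv2.INTER_CUBIC))
cv2.imwrite("pics/w4b.png",cv2.resize(t[55:195,390:560],None,fx=4.2,fy=4.2,interpolation=cv2.INTER_CUBIC))
cv2.imwrite("pics/w4e.png",cv2.resize(t[310:360,400:560],None,fx=5,fy=5,interpolation=cv2.INTER_CUBIC))
E
```

```text
(no output)
```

View pics/w4a.png

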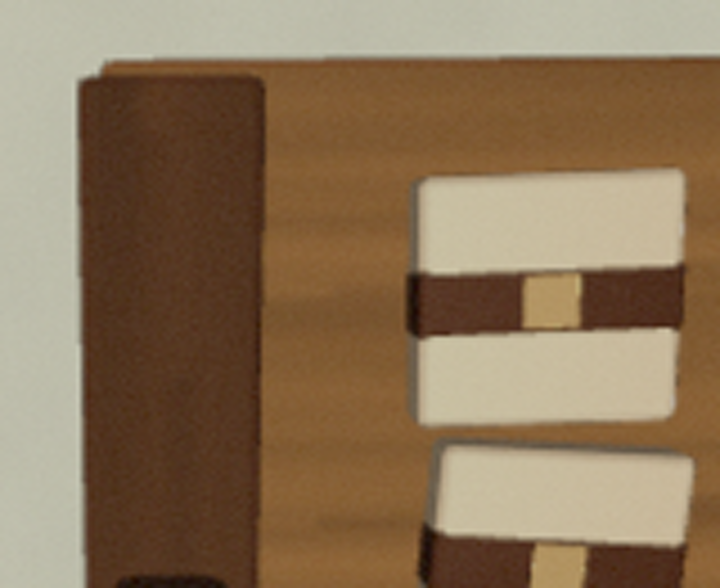

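View pics/w4b.png

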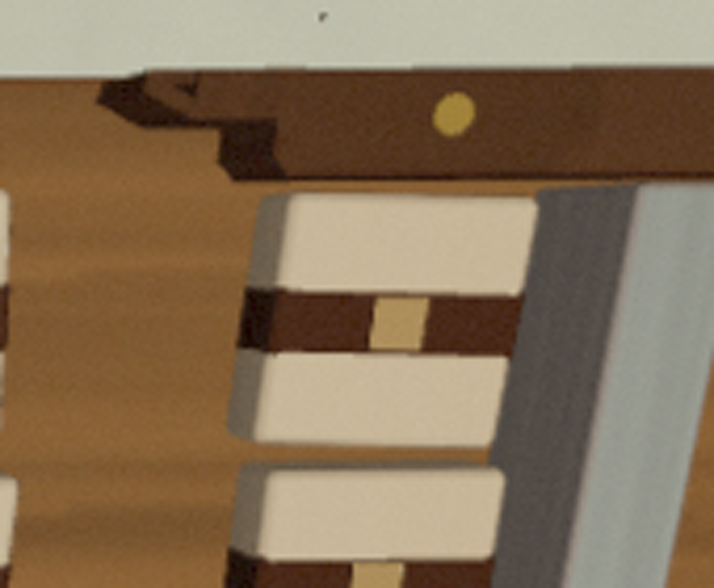

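View pics/w4e.png

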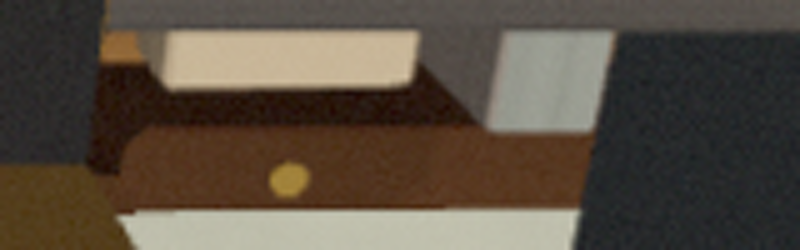

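```bash
python3 - <<'E'
from workcell import env
from h import *
T=np.load("w4.npy"); c=env.calibration("wrist"); C=cam(c,T@c["T_tool_cam"])
a=lambda x,y:(240+x/4.5-.4,60+y/4.2-.4); b=lambda x,y:(390+x/4.2-.4,55+y/4.2-.4); e=lambda x,y:(400+x/5-.4,310+y/5-.4)
def show(n,px,z):
    P=ray(C,px,z); Q=(P-T[:3,3])@T[:3,:3]
    d=P[-1]-P[0]
    print(n,"world",P[:,:2].round(1).tolist(),"tool y,z",Q[:,1:].round(1).tolist(),"dir",np.degrees(np.arctan2(d[1],d[0])).round(2))
show("left board edge z8",[a(105,62),b(0,78)],8)
show("left wall inner y84",[b(290,180),b(714,178)],26)
show("left wall outer y100",[b(150,70),b(714,66)],26)
show("shoulder corner",[b(275,122),b(285,178)],26)
show("right wall inner",[e(150,127),e(590,130)],26)
show("right wall outer",[e(130,212),e(580,208)],26)
show("rail end, top",[a(85,77),a(262,77)],T[2,3]-29)
show("rail L edge",[a(80,90),a(86,540)],T[2,3]-29)
show("rail R edge",[a(264,90),a(258,540)],T[2,3]-29)
show("board front z8",[a(105,62)],8)
E
```

```text
left board edge z8 world [[409.4, 469.5], [491.6, 474.6]] tool y,z [[-9.8, -100.5], [72.6, -101.2]] dir 3.57
left wall inner y84 world [[530.5, 460.9], [592.1, 464.5]] tool y,z [[110.6, -85.4], [172.4, -85.7]] dir 3.32
left wall outer y100 world [[507.6, 474.7], [588.0, 479.5]] tool y,z [[88.5, -100.4], [169.1, -100.9]] dir 3.44
shoulder corner world [[526.8, 468.7], [529.7, 461.1]] tool y,z [[107.4, -93.4], [109.9, -85.7]] dir -68.97
right wall inner world [[541.0, 293.7], [606.1, 296.6]] tool y,z [[112.2, 82.2], [177.4, 82.7]] dir 2.62
right wall outer world [[540.5, 278.9], [607.8, 283.2]] tool y,z [[110.9, 96.9], [178.4, 96.2]] dir 3.66
rail end, top world [[410.4, 461.3], [429.0, 462.3]] tool y,z [[-9.3, -92.2], [9.3, -92.2]] dir 3.06
rail L edge world [[409.9, 459.9], [412.6, 408.1]] tool y,z [[-9.8, -90.8], [-10.0, -39.0]] dir -87.06
rail R edge world [[429.3, 460.9], [432.2, 409.2]] tool y,z [[9.5, -90.8], [9.7, -39.0]] dir -86.8
board front z8 world [[409.4, 469.5]] tool y,z [[-9.8, -100.5]] dir 0.0
```

Call:
jog_arm:
  plan: [0.5, 0, 0.05, -0.05, 1.0, 0, 0, 0, 1.0, 0, 0, 0, 1.0, 0, 0, 0, 0.5, 0, 0, 0, 0.2, 0, 0, 0, 0.1, 0, 0, 0, 0.05, 0, 0, 0, 0, 0, 0, 0, 0, 0, 0, 0, 0, 0, 0, 0]

```text
time_s: 7.65
ee_pos: [425.0, 369.8, 60.9]
ee_rot: [128.3, 89.9, 41.7]
force: [0.0, -0.3, -1.9]
gripper_width: 13.8
```

```bash
cat > st.py <<'E'
from workcell import env
s=env.state(); print(s["ee_pos"].round(2),s["ee_rot"].round(2),"F",s["force"].round(2),"M",s["torque"].round(3),s["gripper_width"].round(2),s["time_s"],"v",abs(s["qvel"]).max().round(2))
E
python3 st.py
```

```text
Traceback (most recent call last):
  File "st.py", line 2, in <module>
    s=env.state(); print(s["ee_pos"].round(2),s["ee_rot"].round(2),"F",s["force"].round(2),"M",s["torque"].round(3),s["gripper_width"].round(2),s["time_s"],"v",abs(s["qvel"]).max().round(2))
                                                                                                                    ^^^^^^^^^^^^^^^^^^^^^^^^
AttributeError: 'float' object has no attribute 'round'
```

Call:
jog_arm:
  plan: [0.1, 0, 0, 0, 0.1, 0, 0, 0, 0.05, 0, 0, 0, 0.05, 0, 0, 0, 0, 0, 0, 0, 0, 0, 0, 0, 0, 0, 0, 0]

```text
time_s: 8.23
ee_pos: [424.8, 369.6, 57.5]
ee_rot: [151.5, 90.0, 64.8]
force: [-0.8, 0.2, -1.5]
gripper_width: 13.9
```

Call:
jog_arm:
  plan: [0.05, 0, 0, 0, 0, 0, 0, 0, 0, 0, 0, 0]

```text
time_s: 8.48
ee_pos: [424.8, 369.6, 57.0]
ee_rot: [153.1, 90.0, 66.4]
force: [0.6, -0.1, -1.6]
gripper_width: 13.7
```

Call:
jog_arm:
  plan: [0.05, 0, 0, 0, 0, 0, 0, 0, 0, 0, 0, 0]

```text
time_s: 8.73
ee_pos: [424.8, 369.6, 56.9]
ee_rot: [136.7, 90.0, 50.0]
force: [-1.0, -1.4, 3.2]
gripper_width: 14.1
```

Call:
jog_arm:
  plan: [-0.05, 0, 0, 0, 0, 0, 0, 0, 0, 0, 0, 0]

```text
time_s: 8.98
ee_pos: [424.9, 369.7, 57.0]
ee_rot: [132.7, 90.0, 46.0]
force: [-0.6, -1.2, 0.8]
gripper_width: 13.7
```

```bash
sed -i 's/s\["gripper_width"\].round(2)/s["gripper_width"]/' st.py; python3 - <<'E'
from workcell import env
from h import *
T=np.load("w4.npy"); c=env.calibration("wrist"); C=cam(c,T@c["T_tool_cam"])
a=lambda x,y:(240+x/4.5-.4,60+y/4.2-.4)
P=ray(C,[a(420,180),a(685,170),a(420,425),a(675,418)],20); print(((P-T[:3,3])@T[:3,:3]).round(1))
Ct=cam(env.calibration("top")); q=lambda x,y:(200+x/5-.4,145+y/5-.4)
for n,pts in (("n4",[(390,383),(474,380),(476,467),(388,470)]),("n1",[(103,392),(186,385),(196,470),(112,478)])):
    P=ray(Ct,[q(*p) for p in pts],20); print(n,((P-T[:3,3])@T[:3,:3]).round(1))
P=ray(Ct,[q(78,100),q(452,75)],26);print("walls",((P-T[:3,3])@T[:3,:3]).round(1))
s=env.state(); im=env.grab_frame("wrist"); cv2.imwrite("pics/w5.png",im[:,:,::-1]); np.save("w5.npy",toolT(s))
E
python3 st.py
```

```text
[[ 83.5  34.7 -82.6]
 [ 83.4  71.7 -84.1]
 [ 83.5  36.2 -45.9]
 [ 83.4  73.5 -47. ]]
n4 [[83.5 67.4 44.5]
 [83.5 65.7 82.1]
 [83.6 26.8 79.7]
 [83.5 28.7 40.4]]
n1 [[ 83.4  74.  -84.2]
 [ 83.4  74.1 -46.8]
 [ 83.5  35.7 -45.2]
 [ 83.5  35.2 -82.9]]
walls [[ 77.3 206.1 -85.3]
 [ 77.4 203.5  83.8]]
[424.9  369.67  56.96] [130.45  89.98  43.77] F [-0.14 -0.62  0.31] M [-0.153  0.095 -0.017] 14.024801942512525 9.0333 v 0.09
```

View pics/w5.png

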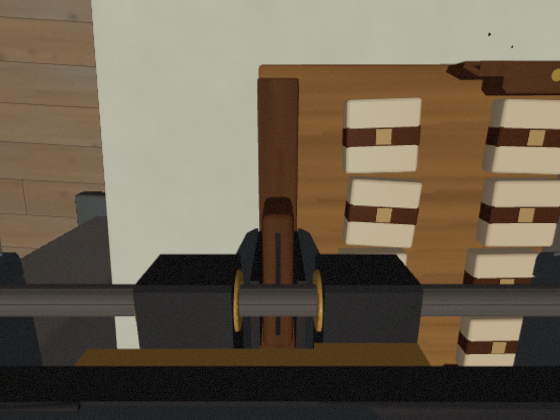

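```bash
python3 - <<'E'
import cv2
t=cv2.imread("pics/w5.png"); cv2.imwrite("pics/w5a.png",cv2.resize(t[50:190,250:310],None,fx=4.2,fy=4.2,interpolation=cv2.INTER_CUBIC))
cv2.imwrite("pics/w5b.png",cv2.resize(t[50:120,430:560],None,fx=6,fy=6,interpolation=cv2.INTER_CUBIC))
E
```

```text
(no output)
```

View pics/w5a.png

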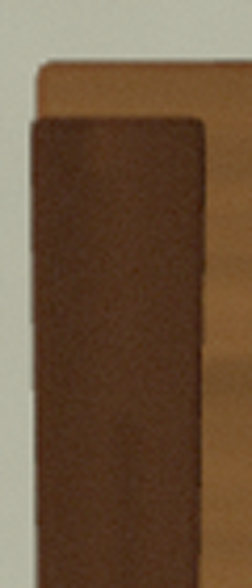

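View pics/w5b.png

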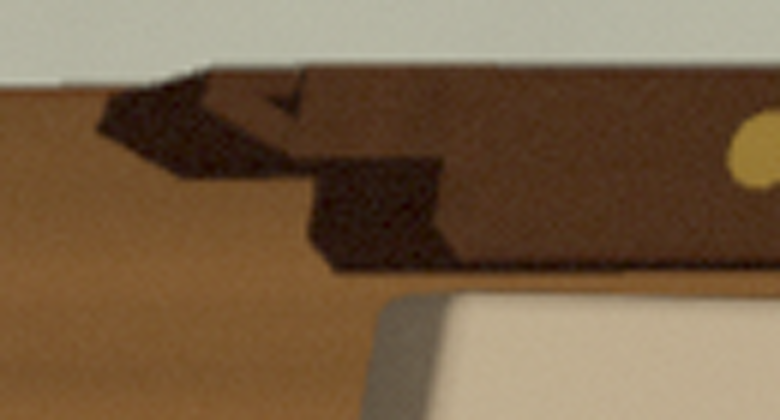

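```bash
python3 - <<'E'
from workcell import env
from h import *
T=np.load("w5.npy"); c=env.calibration("wrist"); C=cam(c,T@c["T_tool_cam"])
a=lambda x,y:(250+x/4.2-.4,50+y/4.2-.4); b=lambda x,y:(430+x/6-.4,50+y/6-.4)
def show(n,px,z):
    P=ray(C,px,z); Q=(P-T[:3,3])@T[:3,:3]; print(n,Q[:,1:].round(2).tolist())
show("rail end",[a(35,119),a(205,119)],28)
show("rail edges",[a(33,130),a(38,580),a(206,130),a(200,580)],28)
show("board edge",[a(40,63),a(250,63),b(0,90)],8)
show("recess92",[b(310,158),b(440,158)],26)
show("wall84",[b(460,265),b(780,264)],26)
show("outer100",[b(310,67),b(780,65)],26)
E
```

```text
rail end [[-9.54, -92.18], [9.6, -92.18]]
rail edges [[-9.79, -91.01], [-9.97, -39.24], [9.73, -91.01], [9.82, -39.24]]
board edge [[-9.87, -100.56], [16.22, -100.56], [79.13, -100.56]]
recess92 [[97.08, -93.26], [107.44, -93.26]]
wall84 [[110.44, -85.15], [136.26, -85.23]]
outer100 [[96.04, -99.99], [133.07, -100.13]]
```

Call:
jog_arm:
  plan: [0, 0.3, 0.05, 0, 0, 0.3, 0, 0, 0, 0.3, 0, 0, 0, 0.3, 0, 0, 0, 0.3, 0, 0, 0, 0.3, 0, 0, 0, 0.3, 0, 0, 0, 0.3, 0, 0, 0, 0.3, 0, 0, 0, 0.3, 0, 0, 0, 0.2, 0, 0, 0, 0, 0, 0]

```text
time_s: 10.03
ee_pos: [457.4, 371.0, 56.9]
ee_rot: [102.5, 90.0, 15.8]
force: [-1.6, -0.7, 1.5]
gripper_width: 13.7
```

```bash
python3 st.py; python3 - <<'E'
from workcell import env
from h import *
s=env.state(); im=env.grab_frame("wrist"); cv2.imwrite("pics/w6.png",im[:,:,::-1]); np.save("w6.npy",toolT(s))
go(s,[425,370,57],3.4)
E
```

```text
[457.36 370.98  56.95] [102.51  89.96  15.82] F [-1.58 -0.65  1.53] M [-0.179  0.441 -0.012] 13.710914233318432 10.0333 v 0.6
axes x [ 0.001  0.    -1.   ] y [0.998 0.058 0.001] z [ 0.058 -0.998 -0.   ]
shift cm [-0.007 -3.236 -0.089] turn units -0.015 or 29.985 q6 34.6
```

View pics/w6.png

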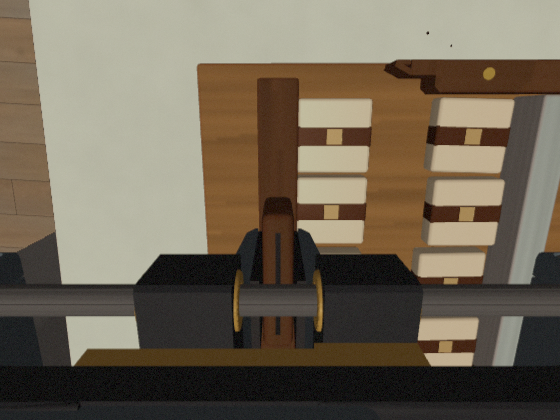

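Call:
jog_arm:
  plan: [-0.02, 0.25, 0, 0, 0, 0.25, 0, 0, 0, 0.25, 0, 0, 0, 0.25, 0, 0, 0, 0.25, 0, 0, 0, 0.25, 0, 0, 0, 0.25, 0, 0, 0, 0.25, 0, 0, 0, 0.25, 0, 0, 0, 0.25, 0, 0, 0, 0, 0, 0]

```text
time_s: 11.0
ee_pos: [482.5, 372.5, 57.2]
ee_rot: [110.5, 89.9, 23.9]
force: [0.2, 0.3, -1.1]
gripper_width: 13.6
```

```bash
python3 st.py; python3 - <<'E'
from workcell import env
from h import *
s=env.state(); im=env.grab_frame("wrist"); cv2.imwrite("pics/w7.png",im[:,:,::-1]); np.save("w7.npy",toolT(s))
cv2.imwrite("pics/w7b.png",cv2.resize(im[50:190,250:440,::-1],None,fx=4,fy=4,interpolation=cv2.INTER_CUBIC))
go(s,[424.9,369.67,57],3.4)
E
```

```text
[482.5  372.48  57.16] [110.55  89.95  23.85] F [ 0.25  0.28 -1.1 ] M [-0.083  0.017  0.006] 13.634421621023682 11.0 v 0.43
axes x [ 0.001  0.    -1.   ] y [0.998 0.058 0.001] z [ 0.058 -0.998 -0.   ]
shift cm [ 0.011 -5.766 -0.052] turn units -0.016 or 29.984 q6 33.3
```

View pics/w7.png

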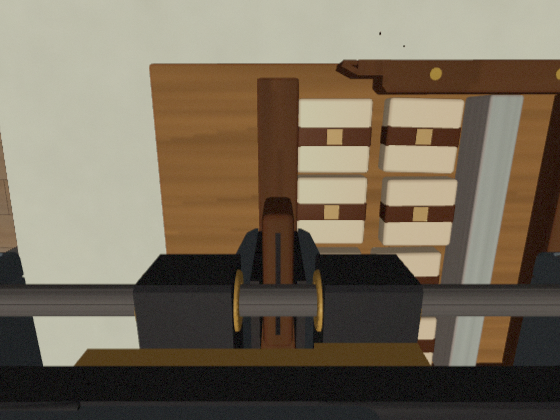

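View pics/w7b.png

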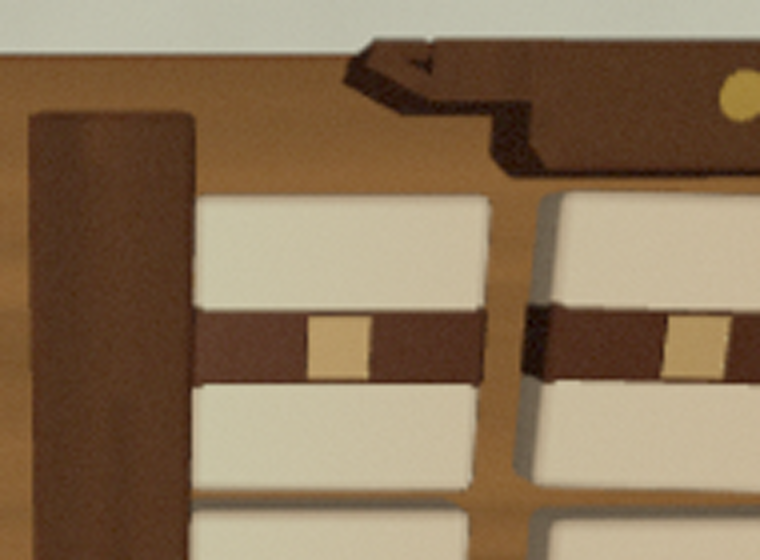

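```bash
python3 - <<'E'
from workcell import env
from h import *
T=np.load("w7.npy"); c=env.calibration("wrist"); C=cam(c,T@c["T_tool_cam"])
a=lambda x,y:(250+x/4-.4,50+y/4-.4)
def show(n,px,z):
    P=ray(C,px,z); Q=(P-T[:3,3])@T[:3,:3]; print(n,Q[:,1:].round(2).tolist())
show("rail end",[a(32,112),a(192,112)],28)
show("rail front",[a(193,130),a(189,550)],28)
show("board edge",[a(20,53),a(330,54)],8)
show("recess92",[a(440,101),a(528,101)],26)
show("wall84",[a(548,170),a(755,170)],26)
show("outer100",[a(440,39),a(755,39)],26)
show("new1 top rear/front",[a(196,250),a(488,250)],20)
show("old1 rear top",[a(555,250)],20); show("old1 rear bottom",[a(530,290)],8)
E
```

```text
rail end [[-9.71, -92.35], [9.23, -92.35]]
rail front [[9.37, -90.34], [9.63, -39.5]]
board edge [[-12.23, -101.44], [28.22, -101.32]]
recess92 [[38.95, -93.77], [49.47, -93.77]]
wall84 [[52.51, -85.94], [77.57, -85.94]]
outer100 [[38.53, -100.64], [75.78, -100.64]]
new1 top rear/front [[10.42, -76.64], [47.48, -76.63]]
old1 rear top [[55.98, -76.63]]
old1 rear bottom [[56.7, -71.42]]
```

Call:
jog_arm:
  plan: [0, 0.25, 0, 0, 0, 0.2, 0, 0, 0, 0.15, 0, 0, 0, 0.1, 0, 0, 0, 0.1, 0, 0, 0, 0.1, 0, 0, 0, 0.1, 0, 0, 0, 0.1, 0, 0, 0, 0.1, 0, 0, 0, 0.1, 0, 0]

```text
time_s: 11.88
ee_pos: [494.5, 373.1, 57.2]
ee_rot: [-83.5, 90.0, -170.2]
force: [-1.9, -0.5, 0.4]
gripper_width: 13.7
```

```bash
python3 st.py
```

```text
[494.45 373.09  57.18] [ -83.51   89.96 -170.2 ] F [-1.91 -0.5   0.4 ] M [-0.129  0.51   0.051] 13.718903641563019 11.8833 v 1.37
```

Call:
jog_arm:
  plan: [0, 0.1, 0, 0, 0, 0.1, 0, 0, 0, 0.1, 0, 0, 0, 0.1, 0, 0]

```text
time_s: 12.22
ee_pos: [497.3, 373.2, 57.1]
ee_rot: [-81.0, 89.8, -167.7]
force: [-5.6, 1.1, 2.5]
gripper_width: 13.7
```

Call:
jog_arm:
  plan: [0, 0.1, 0, 0, 0, 0.1, 0, 0, 0, 0.1, 0, 0]

```text
time_s: 12.47
ee_pos: [500.3, 373.3, 57.1]
ee_rot: [-77.5, 89.8, -164.2]
force: [-6.1, -1.1, 3.0]
gripper_width: 13.3
```

```bash
python3 st.py; python3 - <<'E'
from workcell import env
from h import *
s=env.state(); im=env.grab_frame("wrist"); np.save("w8.npy",toolT(s)); cv2.imwrite("pics/w8.png",im[:,:,::-1])
cv2.imwrite("pics/w8b.png",cv2.resize(im[50:190,250:440,::-1],None,fx=4,fy=4,interpolation=cv2.INTER_CUBIC))
E
```

```text
[500.29 373.28  57.12] [ -77.55   89.81 -164.24] F [-6.07 -1.15  3.02] M [-0.094  1.182  0.069] 13.338189203058674 12.4667 v 1.47
```

View pics/w8b.png

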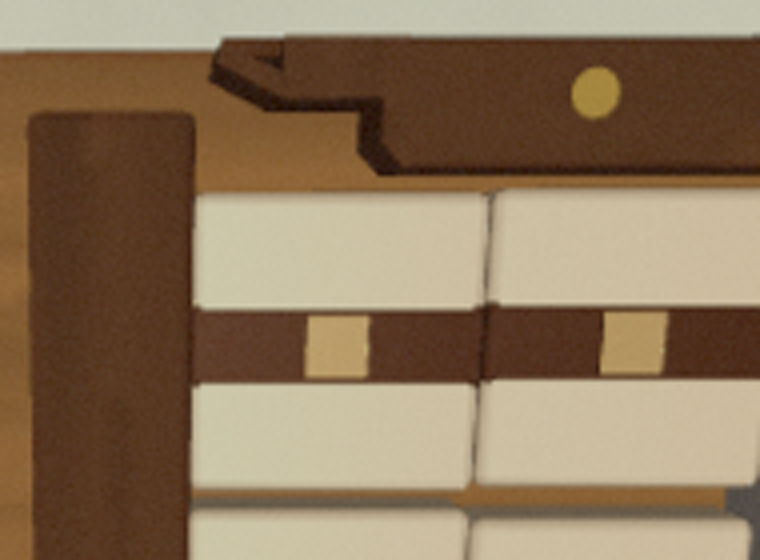

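```bash
cat > m.py <<'E'
from workcell import env
from h import *
def meas(npy,recess,wall,end,front,shoulder,outer):
    T=np.load(npy); c=env.calibration("wrist"); C=cam(c,T@c["T_tool_cam"])
    a=lambda x,y:(250+x/4-.4,50+y/4-.4)
    def show(n,px,z):
        P=ray(C,px,z); Q=(P-T[:3,3])@T[:3,:3]; print(n,Q[:,1:].round(2).tolist())
    show("rail end",end,28) if 0 else show("rail end",[a(*p) for p in end],28)
    show("rail front",[a(*p) for p in front],28)
    show("recess",[a(*p) for p in recess],26); show("wall84",[a(*p) for p in wall],26); show("outer",[a(*p) for p in outer],26); show("shoulder",[a(*p) for p in shoulder],26)
E
python3 - <<'E'
from m import *
meas("w8.npy",[(290,98),(380,98)],[(400,167),(755,168)],[(32,112),(192,112)],[(194,130),(190,550)],[(380,98)],[(285,37),(755,37)])
go(env.state(),[424.9,369.67,57],3.4)
E
```

```text
rail end [[-9.7, -92.34], [9.21, -92.33]]
rail front [[9.48, -90.32], [9.75, -39.53]]
recess [[20.99, -94.08], [31.71, -94.08]]
wall84 [[34.52, -86.27], [77.34, -86.14]]
outer [[20.17, -100.83], [75.56, -100.8]]
shoulder [[31.71, -94.08]]
axes x [-0.003 -0.001 -1.   ] y [ 0.998  0.058 -0.003] z [ 0.058 -0.998  0.001]
shift cm [ 0.032 -7.58  -0.072] turn units -0.015 or 29.985 q6 32.3
```

Call:
jog_arm:
  plan: [-0.02, 0.1, -0.02, 0, 0, 0.1, 0, 0, 0, 0.1, 0, 0, 0, 0.1, 0, 0, 0, 0.1, 0, 0, 0, 0.1, 0, 0]

```text
time_s: 13.02
ee_pos: [507.9, 374.0, 57.1]
ee_rot: [13.0, 90.0, -73.7]
force: [-2.8, 0.3, -1.2]
gripper_width: 14.0
```

Call:
jog_arm:
  plan: [0, 0.1, 0, 0, 0, 0.1, 0, 0, 0, 0.1, 0, 0, 0, 0.1, 0, 0]

```text
time_s: 13.35
ee_pos: [511.9, 374.3, 57.2]
ee_rot: [125.7, 90.0, 39.0]
force: [-2.7, -0.7, -2.2]
gripper_width: 14.4
```

```bash
python3 st.py; python3 - <<'E'
from workcell import env
from h import *
s=env.state(); im=env.grab_frame("wrist"); np.save("w9.npy",toolT(s)); cv2.imwrite("pics/w9.png",im[:,:,::-1])
cv2.imwrite("pics/w9b.png",cv2.resize(im[50:190,250:440,::-1],None,fx=4,fy=4,interpolation=cv2.INTER_CUBIC))
E
```

```text
[511.88 374.33  57.24] [125.69  89.99  39.  ] F [-2.74 -0.72 -2.25] M [-0.171  0.577  0.018] 14.399078969641414 13.35 v 1.47
```

View pics/w9b.png

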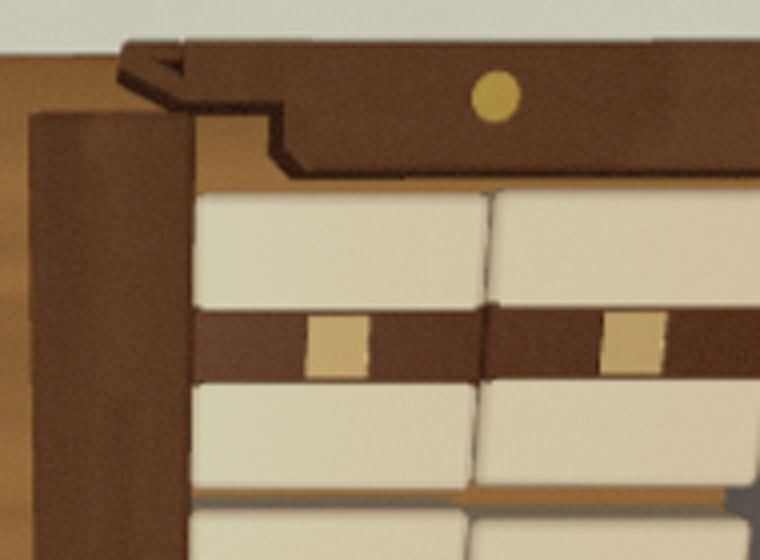

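```bash
python3 - <<'E'
from m import *
meas("w9.npy",[(200,101),(282,101)],[(300,172),(755,172)],[(32,112),(192,112)],[(194,130),(190,550)],[(282,101)],[(185,41),(755,40)])
E
```

```text
rail end [[-9.71, -92.35], [9.23, -92.35]]
rail front [[9.5, -90.34], [9.77, -39.49]]
recess [[10.27, -93.77], [20.07, -93.77]]
wall84 [[22.51, -85.71], [77.6, -85.71]]
outer [[8.39, -100.43], [75.79, -100.53]]
shoulder [[20.07, -93.77]]
```

Call:
jog_arm:
  plan: [0, 0.1, 0, 0, 0, 0.1, 0, 0, 0, 0.1, 0, 0, 0, 0.1, 0, 0]

```text
time_s: 13.73
ee_pos: [515.8, 374.6, 57.4]
ee_rot: [139.4, 90.0, 52.7]
force: [-1.7, -0.3, -2.9]
gripper_width: 13.9
```

Call:
jog_arm:
  plan: [0, 0.1, 0, 0, 0, 0.1, 0, 0, 0, 0.08, 0, 0]

```text
time_s: 13.98
ee_pos: [518.6, 374.7, 57.4]
ee_rot: [139.3, 90.0, 52.6]
force: [-2.9, -0.0, -2.7]
gripper_width: 13.8
```

```bash
python3 st.py; python3 - <<'E'
from workcell import env
from h import *
s=env.state(); im=env.grab_frame("wrist"); np.save("w10.npy",toolT(s)); cv2.imwrite("pics/w10.png",im[:,:,::-1])
cv2.imwrite("pics/w10b.png",cv2.resize(im[50:190,250:440,::-1],None,fx=4,fy=4,interpolation=cv2.INTER_CUBIC))
E
```

```text
[518.61 374.73  57.36] [139.31  89.99  52.62] F [-2.92 -0.   -2.72] M [-0.12   0.645  0.01 ] 13.808774579090137 13.9833 v 1.14
```

View pics/w10b.png

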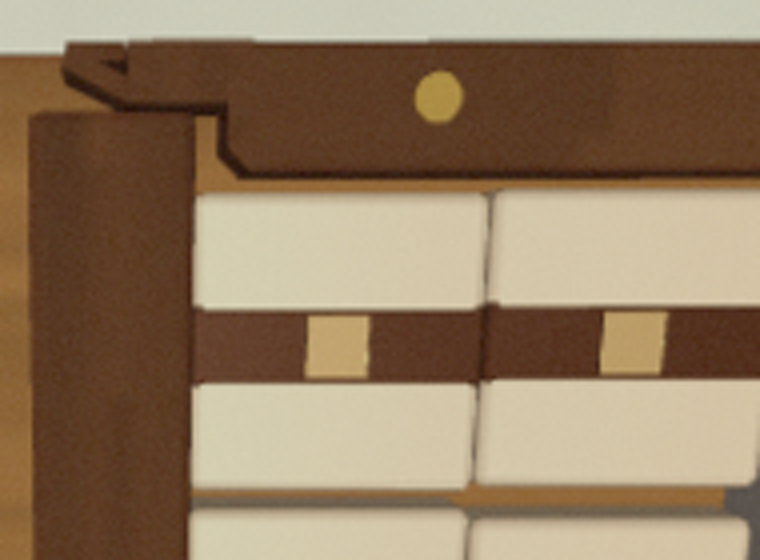

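Call:
jog_arm:
  plan: [0, 0.06, 0, 0, 0, 0.06, 0, 0, 0.02, 0.06, 0, 0, 0, 0.05, 0, 0]

```text
time_s: 14.37
ee_pos: [520.7, 374.9, 57.2]
ee_rot: [-129.7, 90.0, 143.7]
force: [-2.6, -0.6, -2.6]
gripper_width: 13.8
```

Call:
jog_arm:
  plan: [0, 0.04, 0, 0, 0, 0.04, 0, 0]

```text
time_s: 14.53
ee_pos: [521.6, 374.9, 57.2]
ee_rot: [167.1, 90.0, 80.4]
force: [-3.3, 0.8, -2.6]
gripper_width: 14.1
```

Call:
jog_arm:
  plan: [0, 0.03, 0, 0, 0, 0.03, 0, 0]

```text
time_s: 14.7
ee_pos: [522.2, 374.9, 57.2]
ee_rot: [-133.3, 90.0, 140.0]
force: [-2.7, -0.3, -2.0]
gripper_width: 13.9
```

```bash
python3 st.py
```

```text
[522.16 374.94  57.16] [-133.32   90.    140.  ] F [-2.68 -0.28 -2.04] M [-0.11   0.717  0.005] 13.940755209608508 14.7 v 0.4
```

Call:
jog_arm:
  plan: [0, 0.02, 0, 0, 0, 0.02, 0, 0]

```text
time_s: 14.87
ee_pos: [522.5, 375.0, 57.2]
ee_rot: [-152.4, 90.0, 121.0]
force: [-3.4, -0.1, -2.2]
gripper_width: 13.6
```

Call:
jog_arm:
  plan: [0, 0.02, 0, 0, 0, 0.02, 0, 0]

```text
time_s: 15.03
ee_pos: [522.6, 374.9, 57.2]
ee_rot: [-84.7, 90.0, -171.4]
force: [-3.9, 0.4, -0.9]
gripper_width: 14.2
```

Call:
jog_arm:
  plan: [0, 0.02, 0, 0, 0, 0.02, 0, 0]

```text
time_s: 15.2
ee_pos: [522.7, 375.0, 57.2]
ee_rot: [-84.0, 89.9, -170.7]
force: [-5.1, 0.2, -0.7]
gripper_width: 13.9
```

Call:
jog_arm:
  plan: [0, 0.02, 0, 0, 0, 0, 0, 0]

```text
time_s: 15.37
ee_pos: [522.7, 374.9, 57.1]
ee_rot: [-80.6, 89.9, -167.3]
force: [-5.3, 0.8, -0.8]
gripper_width: 13.9
```

Call:
jog_arm:
  plan: [0, 0.02, 0, 0, 0, 0, 0, 0]

```text
time_s: 15.53
ee_pos: [522.8, 374.9, 57.2]
ee_rot: [-81.3, 89.9, -167.9]
force: [-6.5, -0.5, 0.3]
gripper_width: 14.0
```

```bash
python3 st.py; python3 - <<'E'
from workcell import env
from h import *
s=env.state(); im=env.grab_frame("wrist"); np.save("w11.npy",toolT(s)); cv2.imwrite("pics/w11.png",im[:,:,::-1])
cv2.imwrite("pics/w11b.png",cv2.resize(im[50:190,250:440,::-1],None,fx=4,fy=4,interpolation=cv2.INTER_CUBIC))
E
```

```text
[522.76 374.93  57.17] [ -81.27   89.88 -167.95] F [-6.47 -0.51  0.35] M [-0.018  1.238  0.143] 13.980192274478272 15.5333 v 0.08
```

View pics/w11b.png

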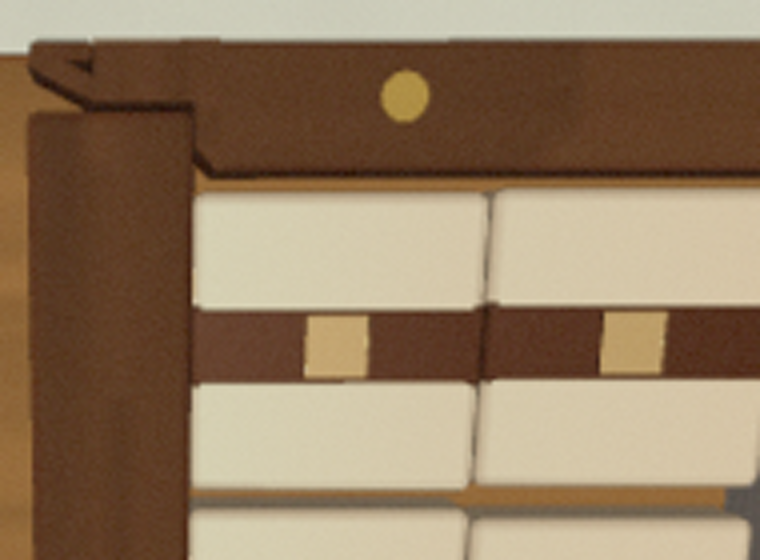

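Call:
jog_arm:
  plan: [0, 0.02, 0, -0.02, 0, 0, 0, 0, 0, 0, 0, 0]

```text
time_s: 15.83
ee_pos: [522.8, 375.0, 57.2]
ee_rot: [-84.7, 89.9, -171.3]
force: [-6.7, -0.2, 0.4]
gripper_width: 13.7
```

```bash
python3 st.py
```

```text
[522.79 374.95  57.17] [ -84.66   89.86 -171.25] F [-6.66 -0.19  0.45] M [-0.075  1.291  0.033] 13.739684494539414 15.8333 v 0.13
```

Call:
jog_arm:
  plan: [0, 0.02, 0, -0.02, 0, 0, 0, 0]

```text
time_s: 16.0
ee_pos: [522.8, 375.0, 57.2]
ee_rot: [-87.9, 89.8, -174.4]
force: [-6.1, -0.4, 1.1]
gripper_width: 13.7
```

```bash
python3 st.py
```

```text
[522.81 374.96  57.18] [ -87.9    89.83 -174.41] F [-6.14 -0.42  1.09] M [-0.038  1.371 -0.181] 13.720686102003551 16.0 v 0.2
```

Call:
jog_arm:
  plan: [-0.01, 0.02, 0, 0.01, 0, 0, 0, 0]

```text
time_s: 16.17
ee_pos: [522.8, 375.0, 57.2]
ee_rot: [-85.8, 89.8, -172.4]
force: [-7.7, -1.0, 0.3]
gripper_width: 13.9
```

```bash
python3 st.py
```

```text
[522.83 374.96  57.19] [ -85.84   89.81 -172.4 ] F [-7.73 -1.05  0.28] M [-0.04   1.477 -0.098] 13.86607781688497 16.1667 v 0.13
```

Call:
jog_arm:
  plan: [0, 0.02, 0, 0, 0, 0, 0, 0]

```text
time_s: 16.33
ee_pos: [522.9, 375.0, 57.2]
ee_rot: [-85.6, 89.8, -172.1]
force: [-7.0, -0.5, 0.6]
gripper_width: 13.5
```

```bash
python3 st.py
```

```text
[522.86 374.96  57.19] [ -85.56   89.79 -172.12] F [-6.97 -0.52  0.57] M [ 0.028  1.566 -0.074] 13.494120962251321 16.3333 v 0.12
```

Call:
jog_arm:
  plan: [0, 0.02, 0, 0, 0, 0.02, 0, 0, 0, 0, 0, 0, 0, 0, 0, 0, 0, 0, 0, 0]

```text
time_s: 16.75
ee_pos: [522.9, 374.9, 57.2]
ee_rot: [-84.0, 89.7, -170.5]
force: [-8.6, 0.5, 0.9]
gripper_width: 14.0
```

```bash
python3 st.py
```

```text
[522.88 374.94  57.18] [ -83.98   89.74 -170.54] F [-8.59  0.48  0.92] M [ 0.012  1.711 -0.156] 13.98388996602364 16.75 v 0.09
```

Call:
jog_arm:
  plan: [0, -0.05, 0, 0, 0, -0.05, 0, 0, 0, -0.05, 0, 0, 0, 0, 0, 0, 0, 0, 0, 0]

```text
time_s: 17.17
ee_pos: [522.7, 374.9, 57.2]
ee_rot: [-87.7, 89.9, -174.2]
force: [-6.1, 1.1, -1.2]
gripper_width: 13.7
```

```bash
python3 st.py
```

```text
[522.74 374.95  57.18] [ -87.69   89.91 -174.24] F [-6.06  1.09 -1.25] M [-0.066  1.18  -0.135] 13.662365200904887 17.1667 v 0.13
```

Call:
jog_arm:
  plan: [0.03, -0.04, 0, 0, 0, -0.04, 0, 0, 0, 0, 0, 0, 0, 0, 0, 0]

```text
time_s: 17.5
ee_pos: [522.7, 375.0, 57.1]
ee_rot: [172.1, 90.0, 85.5]
force: [-4.7, -1.8, 0.8]
gripper_width: 13.7
```

```bash
python3 st.py
```

```text
[522.65 374.97  57.14] [172.05  89.99  85.53] F [-4.69 -1.78  0.85] M [-0.206  0.916 -0.191] 13.68633684699557 17.5 v 0.08
```

Call:
jog_arm:
  plan: [0, -0.03, 0, 0.015, 0, 0, 0, 0, 0, 0, 0, 0]

```text
time_s: 17.75
ee_pos: [522.6, 374.9, 57.1]
ee_rot: [99.7, 90.0, 13.1]
force: [-3.8, -0.5, 0.3]
gripper_width: 13.4
```

Call:
jog_arm:
  plan: [0, 0, 0, 0, 0, 0, 0, 0, 0, 0, 0, 0, 0, 0, 0, 0, 0, 0, 0, 0, 0, 0, 0, 0]
  claw: 4.5

```text
time_s: 18.25
ee_pos: [522.7, 375.0, 57.1]
ee_rot: [116.1, 89.9, 29.5]
force: [0.1, 0.5, 0.0]
gripper_width: 44.7
```

```bash
python3 st.py; python3 - <<'E'
from workcell import env
from h import *
s=env.state(); im=env.grab_frame("wrist"); np.save("w12.npy",toolT(s)); cv2.imwrite("pics/w12.png",im[:,:,::-1])
E
```

```text
[522.72 375.04  57.1 ] [116.12  89.95  29.52] F [0.14 0.52 0.01] M [-0.072  0.109  0.004] 44.6876436889411 18.25 v 0.19
```

View pics/w12.png

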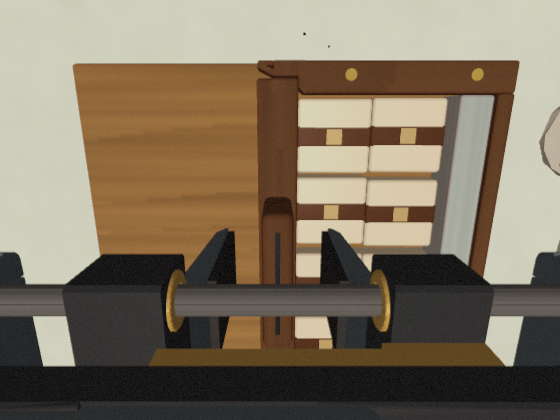

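Call:
jog_arm:
  plan: [-0.5, 0, 0, 0, -1, 0, 0, 0, -1.5, 0, 0, 0, -2, 0, 0, 0, -2.5, 0, 0, 0, -2.5, 0, 0, 0, -2.5, 0, 0, 0, -2.5, 0, 0, 0, -2.5, 0, 0, 0, -1.5, 0, 0, 0, 0, 0, 0, 0]

```text
time_s: 19.22
ee_pos: [523.9, 376.0, 252.5]
ee_rot: [121.6, 89.4, 35.0]
force: [0.2, 0.5, 0.5]
gripper_width: 44.6
```

Call:
jog_arm:
  plan: [0, -2, 0, 0, 0, -3, 0, 0, 0, -3, 0, 0, 0, -3, 0, 0, 0, -2, 0, 0, 0, 0, 0, 0, 0, 0, 0, 0]

```text
time_s: 19.8
ee_pos: [391.9, 367.1, 246.9]
ee_rot: [72.4, 90.0, -14.1]
force: [0.5, -0.8, 0.1]
gripper_width: 45.1
```

```bash
python3 st.py; python3 - <<'E'
from workcell import env
from h import *
s=env.state(); im=env.grab_frame("wrist"); np.save("w13.npy",toolT(s)); cv2.imwrite("pics/w13.png",im[:,:,::-1])
im=env.grab_frame("top"); cv2.imwrite("pics/top13.png",cv2.resize(im[140:270,195:325,::-1],None,fx=4.6,fy=4.6,interpolation=cv2.INTER_CUBIC))
im=env.grab_frame("scene"); cv2.imwrite("pics/sc13.png",cv2.resize(im[165:285,180:340,::-1],None,fx=4.6,fy=4.6,interpolation=cv2.INTER_CUBIC))
E
```

```text
[391.92 367.07 246.89] [ 72.37  89.98 -14.15] F [ 0.54 -0.84  0.05] M [-0.075 -0.02   0.022] 45.13395979102266 19.8 v 2.26
```

View pics/w13.png

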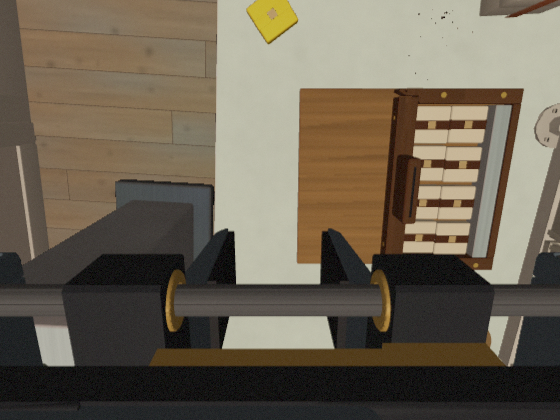

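View pics/top13.png

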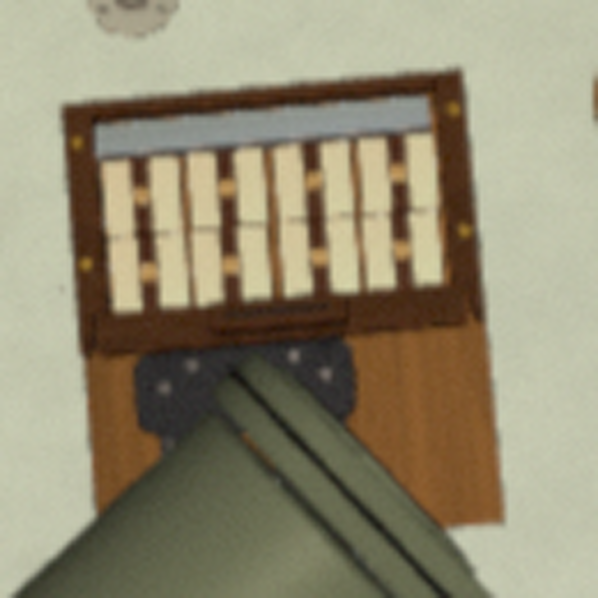

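View pics/sc13.png

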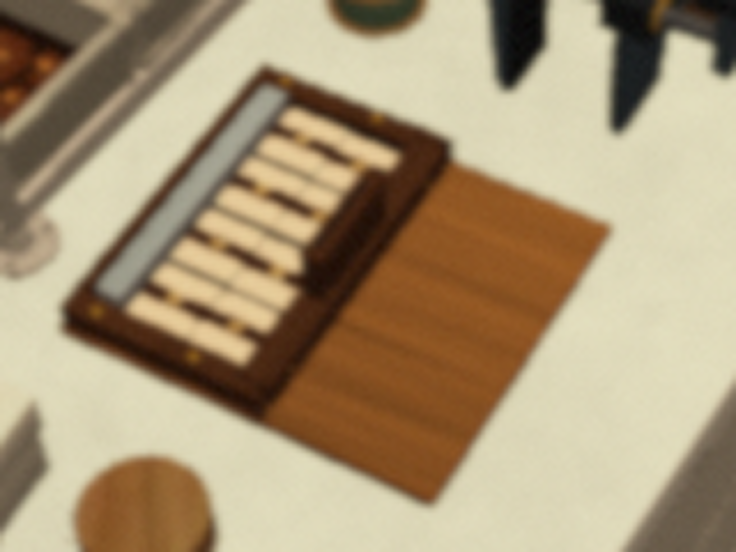

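```bash
python3 - <<'E'
import cv2
im=cv2.imread("pics/w13.png"); cv2.imwrite("pics/w13b.png",cv2.resize(im[80:280,370:530],None,fx=3,fy=3,interpolation=cv2.INTER_CUBIC))
E
```

```text
(no output)
```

View pics/w13b.png

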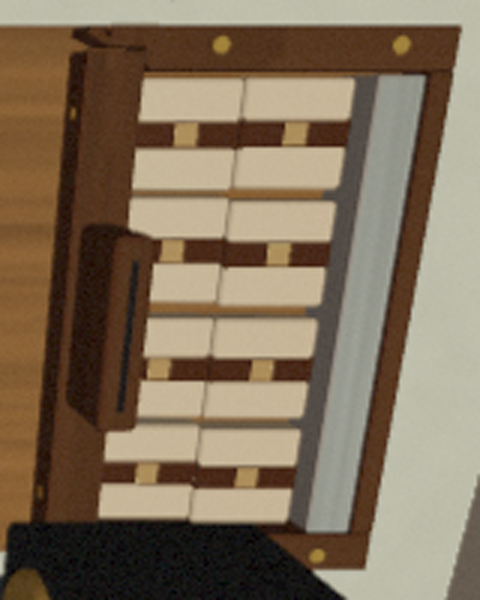

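```bash
python3 -c "
from workcell import env
print(env.job_done())"
```

```text
the job is handed in; nothing more can be done
None
```

I gripped the rail by its tab and set it on the ledge behind the four squares. I pushed both rows and the steel bar in, pressed the rail onto the shoulders, let go and moved the arm away. The job was handed in after about 20 s of robot time.

- **Forces, read at the wrist:** pushing the rows usually took 3 N, briefly 6 N. At the shoulders it rose to about 8.6 N with no further travel, so roughly 5.5 N was on the bin. I could not measure the rail-to-bin or rail-to-square forces separately.
- **Evenness on the shoulders:** the twisting moment showed the left shoulder touching first. I turned the rail slightly until the right one touched too. At full press the load was still heavier on the right, which I estimate at 3.7 N against 1.9 N on the left.
- **Last pictures:** all three cameras show the rail standing upright, square and flush between the side walls. The new row lies flat against it, with the old row and the bar directly behind. The gripper was clear, and no bystander I could see had been disturbed.
- **Not checked:** I judged these final positions by eye, not by measurement. The last measured position, about 10 mm before home, had the rail centred to within about 0.1 mm by the camera.

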